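Latch the sample transport case

ROBOT

A 7-joint arm with a two-finger parallel gripper is mounted at the origin on the work surface. World frame = base frame: x ahead of the robot, y to its left, z up, the work surface at z = 0. Lengths are in m, angles in degrees, forces in N, time in s.
With the tool pointing down it reaches from about 0.425 to 0.95 m from the base axis. Payload 4.7 kg.
Tool frame: the origin (TCP) lies midway between the tips of the shut fingers; the grasp point (between the pads) lies 19 mm behind it (robot.tcp_to_grasp is the distance from the TCP to the grasp point, in m); z points along the fingers, x is the direction in which the jaws open and shut, and the axes are right-handed (so a half turn about z gives the same grasp; the last joint's range is limited). The gripper opens to 85 mm and grips with 20 to 120 N. Pads are 22 mm wide; open, the fingers measure 114 mm over their backs; the gripper's body (76 mm by 85 mm) begins 54 mm behind the grasp point. The pads swing forward as they close: fully open they stand 13 mm farther back than shut.
Start: joints at [-67.431, 26.849, -2.785, 87.806, 1.381, 65.374, -4.715], TCP at [0.277, 0.616, 0.231] pointing down, gripper open.
Joint ranges: [-148.3, 148.3], [-19.14, 114.17], [-79.39, 73.82], [5.75, 140.21], [-59.74, 239.74], [12.07, 113.84], [-152.46, 152.46]. Speed limits (degrees/s): [147.25, 147.25, 180, 180, 180, 180, 180].

INTERFACE

Orientations are given as [roll, pitch, yaw] about the fixed x, y, z axes, in that order (R = Rz(yaw) Ry(pitch) Rx(roll)).
In Python, from station import get_state, grab_frame, job, robot gives the robot as it stands.
- The arm moves only by the tool servo_tool, never from a script. Its argument "targets" is a list of rows, each an object with "dp": the shift along the tool's x, y, z in cm, a list of three; "twist": the turn about the tool's z in degrees. In form: [{"dp": [tx, ty, tz], "twist": twist}, ...]. A call has 1 to 20 rows; each row is the pose to reach, as a shift and turn from the pose commanded when the call began, along the tool's axes at that moment; what a row does not reach only later rows make up. A row lasts 1/12 s, in which the tool goes at most 41.7 mm and 7.16 degrees, less where a joint would pass 70% of its speed; a pose out of reach is approached as far as the arm can. A call with a gripper value outside its range is refused whole. "claw" is the opening, from -1 (shut) to 1 (fully open), so that 0 is half open, set as the call begins (left out, the last holds). The fingers move at their own pace and stop on an object; the grip force is fixed at half the most. Time passes only in rows, so rows that repeat a pose let the fingers close. It gives the time, the measured TCP pose, the force and the opening at its end, in the units of the state.
- get_state(): the state, without advancing time (a new reading comes with each control period).
- grab_frame(name): name is "side" or "top"; returns a dict with "image" (400x640x3 uint8, red, green, blue), "fx", "fy", "cx", "cy" (pixels), "rvec" (rotation vector, rad) and "tvec" (3), from world to camera coordinates, as OpenCV has them. Camera axes: x right, y down, z forward; pixel columns grow to the right and rows downward; lengths in m; the calibration is good to about 2 mm. A picture is of the moment at which its call begins. There is no depth.
- job.close_job(): hands the job in, once; it reports no verdict.
The state is a dict: "clock": time; "q": joint angles; "dq": joint speeds; "tau": joint torques, N m; "tool_pos": TCP position; "ee_rot": TCP orientation; "contact_force": force on the tool from outside, world axes, zero at the start; "moment": the same for the moment, N m; "opening": opening from 0.0 (shut) to 1.0 (fully open).
Only numpy, scipy, OpenCV 4.12 (cv2) and the standard library are available. Lean on these libraries where they do the work, as an engineer would, in place of code of your own. Each camera call takes 0.05 s, during which the arm holds its last target. There are 200 camera calls.

TASK

Get the blood-sample transport case ready for the courier: swing its lid down onto the seal, flip the wire bail of the front draw latch up and over so that it hooks onto the keeper on the lid, then press the latch lever down and in until it snaps over centre and lies flat against the case, holding the lid clamped on its seal. Leave everything else on the bench where it stands.

Things in the scene. Friction and masses are not known exactly. Their poses are not given: they have to be found in the camera images.
- case: White transport case, firm on the bench (does not move): 170 deep (x), 240 wide (y), body 90 high, 125 with the lid shut; capped tubes inside. Origin: centre of its underside; x runs from front (latch) to back (hinge), z up. Front face: x = -85. A draw latch is mid-front: a lever on a riveted base and a wire loop (bail) on the lever; the keeper is on the lid above.
- lid (a joint): Grey lid, a 170 x 240 x 35 mm shell hinged along the back rim. Rad: 0 = pressed right down, grows opening. The hinge is stiff: the lid stays where left; about 1 to 2 N at its front edge lower it. Shut but unlatched it rests on the springy seal at 0.015 to 0.022 (front edge 3 mm up); clamped by the latch, about 0.008.
- lid_hinge (a point): Middle of the lid's hinge axis (along the case's y), 90 mm above the bench, 85 mm behind the case's middle; does not move.
- lid_edge (a point): On the lid's outer (top) face, mid-width, 15 mm in from its front edge: a good place to push. In the lid's frame it lies 155 mm in front of the hinge and 35 mm above it; lid shut: 125 mm above the bench. Axes are the lid's: z is the outward normal of its top, x towards the hinge.
- keeper_seat (a point): Where the centre of the 5 mm bail bar rests in the keeper, an upturned steel hook, 26 mm wide, on the lid's front face: 6.5 mm out from that face, 25 mm below the lid's top, 100 mm above the bench with the lid down. The groove is 8 mm wide, open upwards; its outer lip is 3 mm thick and rises 4 mm above this point, so the bar must come down behind it from above.
- lever_pivot (a point): Centre of the lever's pivot pin, 17 mm out from the case's front face, 68 mm above the bench; the pin runs along the case's y; does not move.
- lever (a joint): Steel lever, 44 mm long from its pivot. Rad from hanging flat against the case (0 = latched, at its stop) outwards and up: 1.57 = straight out, 2.6 = fully open, pointing up and out. Friction (0.5 N at the tab) holds it where left. With the bail hooked it gets stiff below about 1.1 (2 to 3 N at the tab), passes dead centre at about 0.28, then snaps shut and stays.
- lever_tab (a point): On the T-shaped tab at the lever's end, middle of its outer face (which looks up when the lever sticks out, away from the case when latched): 38 mm from the pivot along the lever, 7 mm off the line through the pivot. Tab: 50 mm wide (case's y), 10 long, 4 thick. Latched: 30 mm above the bench, 24 mm out from the case.
- bail (a joint): Loop of 5 mm wire, 42 mm wide, swinging freely (falls by its weight) on a pin in the lever 12 mm from the lever's pivot. Rad relative to the lever: 0 = lying back on the tab, grows as it is flipped up and over. Direction pin to bar, measured like the lever's angle, is lever + bail + 0.235; past 3.14 it leans to the lid and falls against it. Latched: about 3.1.
- bail_bar (a point): Centre of the bail's cross bar (5 mm thick, 37 mm long along the case's y), 46 mm from the bail's pin. Lying back, it sticks out 13 mm past the lever's end, 10 mm above its line, and can be pushed from outside. Flipped over with the lever at 2.0 rad or more it clears the keeper's lip; as the lever is then lowered it slides down the lid's face into the keeper.
- tube_rack: Bystander, to be left alone: white rack of pink-capped tubes, 64 x 168 mm, 100 mm high; origin under its centre.
- microplate: Bystander, to be left alone: clear 96-well plate, 86 x 128 x 14 mm; origin under its centre.
- tip_box: Bystander, to be left alone: pipette tip box, 88 x 125 x 73 mm; origin under its centre.
- flask: Bystander, to be left alone: glass conical flask, 100 mm across, 158 mm high; origin under its centre.
- pot_jar: Bystander, to be left alone: small white screw jar near the case, 52 mm across, 62 mm high; origin under its centre.
- carton: Bystander, to be left alone: cardboard carton behind the case, 110 x 70 x 50 mm; origin under its centre.

How it is judged:
By the outcome, as a careful person would: the job done as asked, in the order asked, and still so for the second after the job is handed in, with the robot touching nothing.
It also fails if it takes over 59 s, if anything falls off the work surface, if the arm or the gripper's body presses on something with over 40 N, if the wrist force passes 120 N, or if a joint passes its speed limit or range.

## Working session

There is one attempt and no reset: what is moved stays moved. The work goes in short steps, Python scripts to look and compute and a tool call to move; the robot and the scene stay as the last step left them, time stands still between calls to the robot, and variables do not carry over. Pictures are saved under pics/ and viewed, about 8 in all and at most 12, crops included, and the job is handed in when it is done.

Besides the shell and the picture viewer there is one more tool, called as name(argument=value, ...), one argument or row to a line, values as JSON. servo_tool: Moves the arm, as the interface text tells. Its arguments: {"type":"object","properties":{"targets":{"type":"array"},"claw":{"type":"number"}},"required":["targets"]}

```bash
ls; mkdir -p pics; python3 - <<'E'
from station import *
import cv2
s=get_state();print({k:s[k] for k in('clock','tool_pos','ee_rot','contact_force','opening')})
for n in('side','top'):
    f=grab_frame(n);cv2.imwrite(f'pics/{n}0.png',f['image'][:,:,::-1]);print(n,f['fx'],f['fy'],f['cx'],f['cy'],f['rvec'],f['tvec'])
E
```

```text
pics
{'clock': 0.0, 'tool_pos': array([0.27669005, 0.61503657, 0.23024913]), 'ee_rot': array([1.79995632e+02, 1.13762331e-01, 6.57803083e+01]), 'contact_force': array([ 0.29202574, -0.70786184,  0.70177753]), 'opening': 1.0046376503011878}
side 380.1869984224117 380.1869984224117 314.4446697394426 197.0472013665915 [ 2.33513968  0.65967327 -0.23425934] [-0.4321237  -0.18060255  1.39601808]
top 471.3132195413392 471.3132195413392 319.9877656385953 196.42268199430444 [ 2.1400291  -2.16493772  0.12783408] [-0.06867879  0.53060412  1.3674654 ]
```

View pics/side0.png

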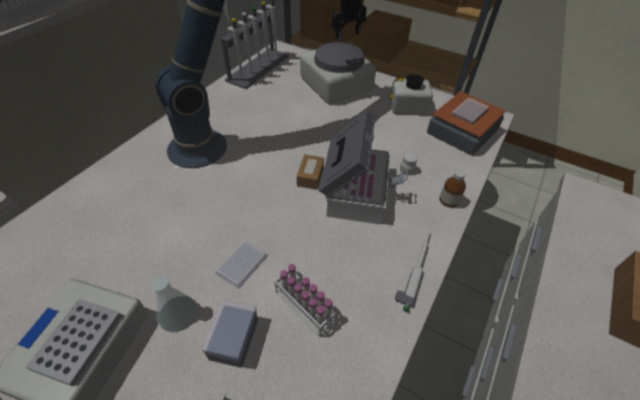

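View pics/top0.png

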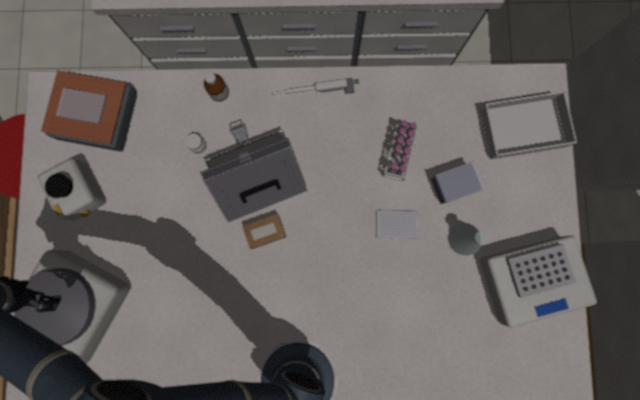

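The latch faces away from the robot: about (238,130) in the top view and (400,180) in the side view. The lid is wide open, leaning back towards the robot. Next I'll enlarge both.

```bash
cat > h.py <<'E'
import numpy as np,cv2
from station import *
def cam(f):
    K=np.array([[f['fx'],0,f['cx']],[0,f['fy'],f['cy']],[0,0,1]]);return K,np.array(f['rvec'],float),np.array(f['tvec'],float)
def ray(f,u,v):
    K,r,t=cam(f);R=cv2.Rodrigues(r)[0];return -R.T@t,R.T@np.linalg.inv(K)@[u,v,1]
def onz(f,u,v,z):
    c,d=ray(f,u,v);return c+d*(z-c[2])/d[2]
def proj(f,P):
    K,r,t=cam(f);return cv2.projectPoints(np.array(P,float).reshape(-1,1,3),r,t,K,None)[0][:,0]
def crop(f,u0,v0,w,h,s):
    return cv2.resize(f['image'][v0:v0+h,u0:u0+w,::-1],None,fx=s,fy=s,interpolation=cv2.INTER_CUBIC)
E
python3 - <<'E'
from h import *
a=crop(grab_frame('side'),310,100,130,130,4.5)
b=crop(grab_frame('top'),180,105,140,130,4.5)
im=cv2.convertScaleAbs(np.vstack([a[:, :],]),alpha=1.5)
cv2.imwrite('pics/a1.png',im);cv2.imwrite('pics/b1.png',cv2.convertScaleAbs(b,alpha=1.5))
E
```

```text
(no output)
```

View pics/a1.png

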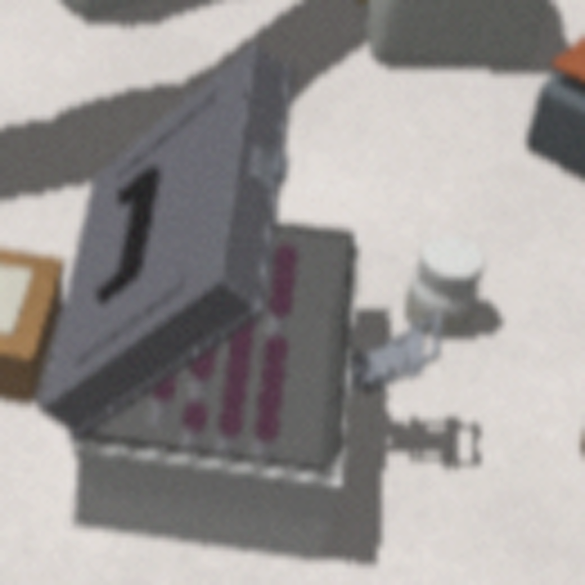

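View pics/b1.png

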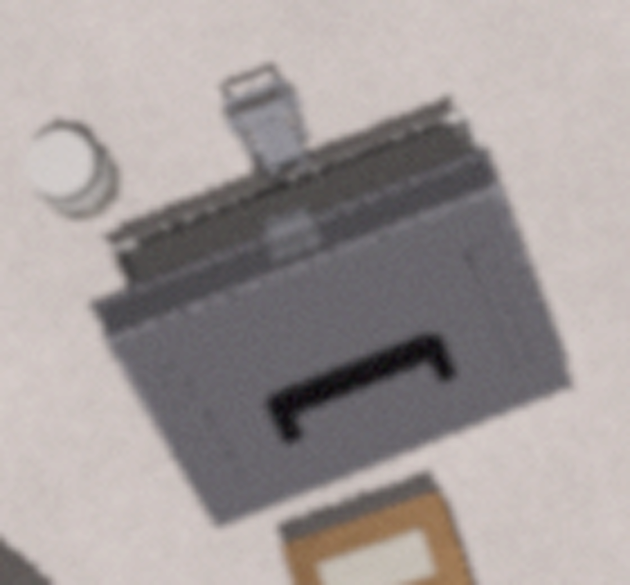

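The side crop shows the near front rim corner at (340,475), the lid corners at (218,288), (258,45) and (45,400), and the bail bar at about (436,335). The top crop shows the front rim from (110,237) to (452,97), the lid outer front edge from (120,335) to (495,185), and the bar at (250,77). I'll fit the model to these points.

```bash
cat >> h.py <<'E'
def case2w(p,P):
    c,s=np.cos(p[2]),np.sin(p[2]);P=np.atleast_2d(P);return np.c_[p[0]+c*P[:,0]-s*P[:,1],p[1]+s*P[:,0]+c*P[:,1],P[:,2]]
def lidc(th,P):
    P=np.atleast_2d(P)/1000.;c,s=np.cos(th),np.sin(th)
    return np.c_[.085+c*P[:,0]+s*P[:,2],P[:,1],.09-s*P[:,0]+c*P[:,2]]
def u(a): return np.array([-np.sin(a),0,-np.cos(a)])   # direction from pivot in case frame
PIV=np.array([-.102,0,.068])
def bar(lv,bl): return PIV+.012*u(lv)+.046*u(lv+bl+.235)
def tab(lv): return PIV+.038*u(lv)+.007*np.array([-np.cos(lv),0,np.sin(lv)])
E
python3 - <<'E'
from h import *
from scipy.optimize import least_squares
S=grab_frame('side');T=grab_frame('top')
so=lambda q:np.array(q)/4.5+[310,100]-.39
to=lambda q:np.array(q)/4.5+[180,105]-.39
C=np.array
def res(x):
    p=x[:3];th,lv=x[3:5]
    rim=C([[-85,-120,90],[-85,120,90]])/1000.
    lid=lidc(th,[[-170,-120,35],[-170,120,35],[0,-120,35],[0,120,35]])
    b=[bar(lv,0)]; W=case2w(p,np.r_[rim,lid,b])
    a=proj(S,W)-so([[355,232],[342,475],[258,45],[218,288],[0,0],[45,400],[436,335]]);a[4]=0
    t=proj(T,W)-to([[110,237],[452,97],[120,335],[495,185],[222,525],[572,385],[250,77]])
    return np.r_[a,t].ravel()
r=least_squares(res,[.6,.2,np.pi-.35,1.,1.7],loss='soft_l1')
print(r.x,np.degrees(r.x[2]));print(res(r.x).reshape(-1,2).round(1))
p=r.x[:3];np.save('p.npy',r.x)
for n,P in dict(hinge=[.085,0,.09],edge=lidc(r.x[3],[-155,0,35])[0],edge0=lidc(0,[-155,0,35])[0],piv=PIV,tab=tab(r.x[4]),bar=bar(r.x[4],0),seat=[-.0915,0,.1]).items(): print(n,case2w(p,P)[0].round(4))
E
```

```text
[0.60277078 0.11411757 3.51476406 0.91573425 2.21299055] 201.38114641662827
[[ 0.6  0.3]
 [ 0.   0.4]
 [-0.8 -0.9]
 [ 0.6 -1.7]
 [ 0.   0. ]
 [-1.   2.9]
 [ 0.5  0.3]
 [ 0.5  0.8]
 [ 1.8  1.4]
 [-4.4  0.1]
 [ 0.3 -1.5]
 [-1.9 -0.3]
 [ 0.2 -1.2]
 [-0.   1.6]]
hinge [0.5236 0.0831 0.09  ]
edge [0.5857 0.1074 0.2342]
edge0 [0.668  0.1396 0.125 ]
piv [0.6978 0.1513 0.068 ]
tab [0.7222 0.1609 0.0964]
bar [0.7341 0.1655 0.1106]
seat [0.688  0.1475 0.1   ]
```

```bash
cat >> h.py <<'E'
X=np.load('p.npy');p=X[:3]
def dps(Pc):  # case-frame TCP targets -> tool dp (cm) from current measured pose
    s=get_state();yaw=np.radians(s['ee_rot'][2]);W=case2w(p,Pc)-s['tool_pos'];c,q=np.cos(yaw),np.sin(yaw)
    return (100*np.c_[c*W[:,0]+q*W[:,1],q*W[:,0]-c*W[:,1],-W[:,2]]).round(2)
def w2case(w):
    c,s=np.cos(p[2]),np.sin(p[2]);d=np.atleast_2d(w)[:,:2]-p[:2];return np.c_[c*d[:,0]+s*d[:,1],-s*d[:,0]+c*d[:,1],np.atleast_2d(w)[:,2]]
def st():
    s=get_state();print('t',round(s['clock'],2),'W',s['tool_pos'].round(4),'rot',s['ee_rot'].round(1),'case mm',(1000*w2case(s['tool_pos'])[0]).round(1),'F',s['contact_force'].round(1),'open',round(s['opening'],2))
E
python3 - <<'E'
from h import *
T=grab_frame('top');
for n,q in dict(bottle=(215,88),jar=(196,145),bottletop=(211,78)).items(): print(n,(1000*w2case(onz(T,*q,.03))[0]).round(0))
st();print(dps([[.06,0,.30],[.06,0,.262]]))
E
```

```text
bottle [-296.  -24.   30.]
jar [-150. -140.   30.]
bottletop [-331.  -24.   30.]
t 0.35 W [0.2769 0.6155 0.2311] rot [180.    0.   65.8] case mm [ 120.7 -585.6  231.1] F [0.4 0.1 1.2] open 1.0
[[-36.64  46.09  -6.89]
 [-36.64  46.09  -3.09]]
```

servo_tool(
  targets=[
    {"dp":[0,0,-4],"twist":0},
    {"dp":[0,0,-7],"twist":0},
    {"dp":[-36.6,46.1,-7],"twist":44.4},
    {"dp":[-36.6,46.1,-7],"twist":44.4},
    {"dp":[-36.6,46.1,-7],"twist":44.4},
    {"dp":[-36.6,46.1,-7],"twist":44.4},
    {"dp":[-36.6,46.1,-7],"twist":44.4},
    {"dp":[-36.6,46.1,-7],"twist":44.4},
    {"dp":[-36.6,46.1,-7],"twist":44.4},
    {"dp":[-36.6,46.1,-7],"twist":44.4},
    {"dp":[-36.6,46.1,-7],"twist":44.4},
    {"dp":[-36.6,46.1,-7],"twist":44.4},
    {"dp":[-36.6,46.1,-7],"twist":44.4},
    {"dp":[-36.6,46.1,-7],"twist":44.4},
    {"dp":[-36.6,46.1,-7],"twist":44.4},
    {"dp":[-36.6,46.1,-7],"twist":44.4},
    {"dp":[-36.6,46.1,-7],"twist":44.4},
    {"dp":[-36.6,46.1,-7],"twist":44.4},
    {"dp":[-36.6,46.1,-7],"twist":44.4},
    {"dp":[-36.6,46.1,-7],"twist":44.4},
  ],
  claw=-1,
)

```text
clock: 2.02
tool_pos: [0.5465, 0.0946, 0.3011]
ee_rot: [-179.9, 0.0, 21.5]
contact_force: [-1.3, 0.3, -0.6]
opening: -0.001
```

```bash
python3 - <<'E'
from h import *
st()
f=grab_frame('side');cv2.imwrite('pics/s2.png',cv2.convertScaleAbs(crop(f,300,40,150,190,3),alpha=1.5))
ths=np.r_[X[3],np.linspace(X[3],0.0,14)]
P=lidc(0,np.zeros((1,3)));L=np.vstack([lidc(t,[-155,0,35]) for t in ths])+[.0145,0,0]
L[0]+=[.008,0,.006]
print((1000*L[:, [0,2]]).round(1).tolist());print(dps(L).tolist())
E
```

```text
t 2.02 W [0.5465 0.0946 0.3011] rot [-179.9    0.    21.5] case mm [ 59.5  -2.4 301.1] F [-1.3  0.3 -0.6] open -0.0
[[40.8, 240.2], [32.8, 234.2], [22.8, 229.2], [13.2, 223.4], [4.1, 217.0], [-4.6, 210.0], [-12.8, 202.4], [-20.5, 194.2], [-27.5, 185.5], [-33.9, 176.3], [-39.7, 166.7], [-44.7, 156.7], [-49.0, 146.4], [-52.7, 135.8], [-55.5, 125.0]]
[[1.86, 0.26, 6.09], [2.66, 0.26, 6.69], [3.66, 0.27, 7.2], [4.62, 0.27, 7.77], [5.54, 0.27, 8.41], [6.41, 0.28, 9.11], [7.23, 0.28, 9.88], [7.99, 0.28, 10.69], [8.69, 0.28, 11.56], [9.33, 0.29, 12.48], [9.91, 0.29, 13.44], [10.41, 0.29, 14.44], [10.85, 0.29, 15.47], [11.21, 0.29, 16.53], [11.49, 0.29, 17.61]]
```

View pics/s2.png

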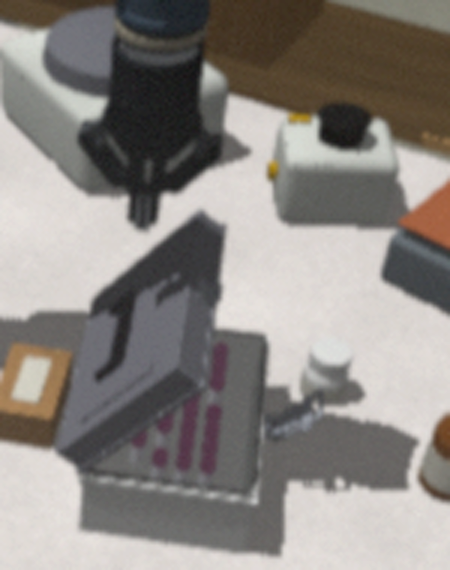

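The shut fingers sit above the lid, with tips at about (143,220) in the crop, and the approach is clear. I'll swing the lid down along its arc.

servo_tool(
  targets=[
    {"dp":[0.5,0.2,3],"twist":0},
    {"dp":[1.8,0.3,6],"twist":0},
    {"dp":[2.7,0.3,6.7],"twist":0},
    {"dp":[3.7,0.3,7.2],"twist":0},
    {"dp":[4.6,0.3,7.8],"twist":0},
    {"dp":[5.5,0.3,8.4],"twist":0},
    {"dp":[6.4,0.3,9.1],"twist":0},
    {"dp":[7.2,0.3,9.9],"twist":0},
    {"dp":[8.0,0.3,10.7],"twist":0},
    {"dp":[8.7,0.3,11.6],"twist":0},
    {"dp":[9.3,0.3,12.5],"twist":0},
  ],
)

```text
clock: 2.98
tool_pos: [0.6365, 0.1242, 0.176]
ee_rot: [180.0, -0.1, 21.4]
contact_force: [-0.2, 1.3, 1.8]
opening: -0.003
```

```bash
python3 - <<'E'
from h import *
st()
f=grab_frame('side');cv2.imwrite('pics/s3.png',cv2.convertScaleAbs(crop(f,310,60,130,170,3),alpha=1.5))
E
```

```text
t 2.98 W [0.6365 0.1242 0.176 ] rot [ 1.80e+02 -1.00e-01  2.14e+01] case mm [-35.1   3.  176. ] F [-0.2  1.3  1.8] open -0.0
```

View pics/s3.png

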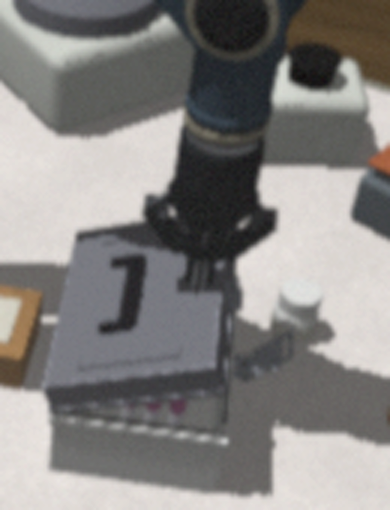

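The lid is following the finger, now at about 0.35 rad. I'll continue to shut.

servo_tool(
  targets=[
    {"dp":[0.5,0.2,1.0],"twist":0},
    {"dp":[1.0,0.3,2.0],"twist":0},
    {"dp":[1.4,0.3,3.0],"twist":0},
    {"dp":[1.8,0.3,4.1],"twist":0},
    {"dp":[2.0,0.3,4.9],"twist":0},
    {"dp":[2.0,0.3,5.1],"twist":0},
    {"dp":[2.0,0.3,5.1],"twist":0},
  ],
)

```text
clock: 3.62
tool_pos: [0.6549, 0.128, 0.1265]
ee_rot: [-180.0, -0.0, 21.4]
contact_force: [-3.3, -0.9, 9.6]
opening: -0.005
```

```bash
python3 - <<'E'
from h import *
st()
E
```

```text
t 3.62 W [0.6549 0.128  0.1265] rot [-180.    -0.    21.4] case mm [-53.6   6.  126.5] F [-3.3 -0.9  9.6] open -0.0
```

servo_tool(
  targets=[
    {"dp":[0,0,-3.5],"twist":0},
    {"dp":[0,0,-7],"twist":0},
    {"dp":[4,-0.6,-7],"twist":0},
    {"dp":[8,-0.6,-7],"twist":0},
    {"dp":[12,-0.6,-7],"twist":0},
    {"dp":[15,-0.6,-7],"twist":0},
    {"dp":[15,-0.6,-7],"twist":0},
    {"dp":[15,-0.6,-7],"twist":0},
  ],
  claw=0.2,
)

```text
clock: 4.28
tool_pos: [0.792, 0.1886, 0.192]
ee_rot: [180.0, 0.2, 21.4]
contact_force: [-0.7, -0.6, 0.5]
opening: 0.599
```

```bash
python3 - <<'E'
from h import *
st()
f=grab_frame('side');a=crop(f,330,80,130,140,3.6);t=grab_frame('top');b=crop(t,190,80,100,140,3.6)
cv2.imwrite('pics/s4.png',cv2.convertScaleAbs(np.hstack([a[:500],b[:500]])[:, :800],alpha=1.6))
E
```

```text
t 4.28 W [0.792  0.1886 0.192 ] rot [180.    0.2  21.4] case mm [-203.4   -0.4  192. ] F [-0.7 -0.6  0.5] open 0.6
```

View pics/s4.png

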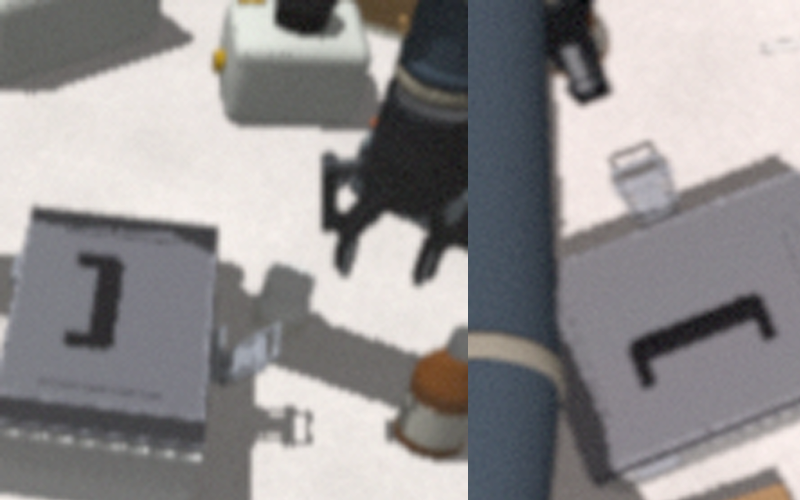

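The lid is shut. The hand is poised outside the latch, with the inner finger tip at side crop (343,272) and the bar at top crop (632,152). Next I'll check the tip and bar positions against the model.

```bash
python3 - <<'E'
from h import *
S=grab_frame('side');T=grab_frame('top')
tp=lambda q:((q[0]-468)/3.6+190-.4,q[1]/3.6+80-.4); sp=lambda q:(q[0]/3.6+330-.4,q[1]/3.6+80-.4)
from scipy.optimize import least_squares
def tri(a,b):
    f=lambda P:np.r_[proj(S,P)[0]-sp(a),proj(T,P)[0]-tp(b)]
    r=least_squares(f,[.75,.17,.1]);return (1000*w2case(r.x)[0]).round(1),f(r.x).round(1)
print('bar',tri((275,338),(632,152)), 'model',bar(X[4],0)*1000)
print('bar on y=0 from top at z .111',1000*w2case(onz(T,*tp((632,152)),.111))[0])
for z in(.18,.19,.2): print('finger top',z,(1000*w2case(onz(T,*tp((590,97)),z))[0]).round(0))
# side ray intersect y=0 plane in case
def y0(px):
    c,d=ray(S,*px);C=w2case(c)[0];D=w2case(c+d)[0]-C;return (1000*(C-D*C[1]/D[1])).round(1)
for q in((343,274),(420,281),(275,338)):print(q,y0(sp(q)))
E
```

```text
bar (array([-139.9,    2.5,  117.4]), array([ 1.1, -0.2,  0.5,  0.9])) model [-141.01771439    0.          110.55906245]
bar on y=0 from top at z .111 [-145.11171619    1.60609112  111.        ]
finger top 0.18 [-174.   -8.  180.]
finger top 0.19 [-170.   -7.  190.]
finger top 0.2 [-166.   -6.  200.]
(343, 274) [-176.2    0.   192.6]
(420, 281) [-235.9    0.   195.2]
(275, 338) [-137.4    0.   113.5]
```

servo_tool(
  targets=[
    {"dp":[-0.6,0,3],"twist":0},
    {"dp":[-0.6,0,6],"twist":0},
    {"dp":[-0.6,0,8.7],"twist":0},
    {"dp":[-0.6,0,8.7],"twist":0},
    {"dp":[-1.2,0,8.7],"twist":0},
    {"dp":[-1.8,0,8.7],"twist":0},
    {"dp":[-2.4,0,8.7],"twist":0},
    {"dp":[-2.9,0,8.7],"twist":0},
    {"dp":[-3.4,0,8.7],"twist":0},
    {"dp":[-3.9,0,8.5],"twist":0},
    {"dp":[-4.3,0,8.2],"twist":0},
  ],
)

```text
clock: 5.4
tool_pos: [0.7514, 0.1727, 0.1138]
ee_rot: [-180.0, -0.0, 21.4]
contact_force: [0.1, 0.4, -0.7]
opening: 0.602
```

```bash
python3 - <<'E'
from h import *
st()
f=grab_frame('side');a=crop(f,360,100,90,110,5)
t=grab_frame('top');b=crop(t,210,100,60,110,5)
cv2.imwrite('pics/s5.png',cv2.convertScaleAbs(np.hstack([a,b]),alpha=1.7))
E
```

```text
t 5.4 W [0.7514 0.1727 0.1138] rot [-180.    -0.    21.4] case mm [-159.8   -0.3  113.8] F [ 0.1  0.4 -0.7] open 0.6
```

View pics/s5.png

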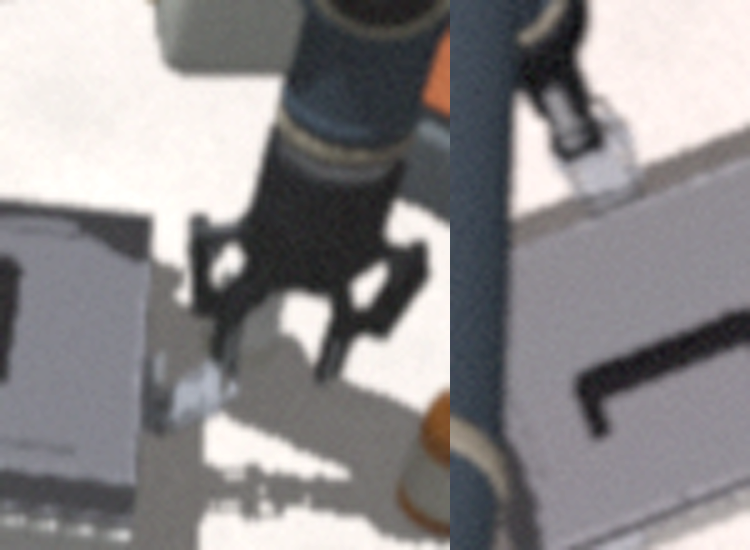

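The finger slid over the bar. The bar is still outside it, at top crop (607,108), and the contact force is about zero, so the tip was roughly 8 mm too high. I'll lift, back out, go lower and sweep again.

servo_tool(
  targets=[
    {"dp":[0,0,-1.5],"twist":0},
    {"dp":[0,0,-3],"twist":0},
    {"dp":[2,0,-3],"twist":0},
    {"dp":[4,0,-3],"twist":0},
    {"dp":[4,0,-1],"twist":0},
    {"dp":[4,0,1.1],"twist":0},
    {"dp":[4,0,1.1],"twist":0},
    {"dp":[4,0,1.1],"twist":0},
  ],
)

```text
clock: 6.17
tool_pos: [0.789, 0.1875, 0.1022]
ee_rot: [-180.0, 0.1, 21.4]
contact_force: [0.6, 0.3, -0.9]
opening: 0.6
```

```bash
python3 - <<'E'
from h import *
st()
E
```

```text
t 6.17 W [0.789  0.1875 0.1022] rot [-1.80e+02  1.00e-01  2.14e+01] case mm [-200.2   -0.4  102.2] F [ 0.6  0.3 -0.9] open 0.6
```

servo_tool(
  targets=[
    {"dp":[-1,0,0],"twist":0},
    {"dp":[-1.6,0,0],"twist":0},
    {"dp":[-2.1,0,0],"twist":0},
    {"dp":[-2.6,0,0],"twist":0},
    {"dp":[-3.1,0,-0.1],"twist":0},
    {"dp":[-3.6,0,-0.3],"twist":0},
    {"dp":[-4.1,0,-0.5],"twist":0},
    {"dp":[-4.6,0,-0.6],"twist":0},
    {"dp":[-5.1,0,-0.7],"twist":0},
    {"dp":[-5.6,0,-0.7],"twist":0},
    {"dp":[-6.0,0,-0.7],"twist":0},
    {"dp":[-6.0,0,-0.7],"twist":0},
  ],
)

```text
clock: 7.17
tool_pos: [0.732, 0.165, 0.1086]
ee_rot: [-180.0, 0.1, 21.4]
contact_force: [0.0, 0.3, 0.7]
opening: 0.599
```

```bash
python3 - <<'E'
from h import *
st()
f=grab_frame('side');a=crop(f,370,130,70,80,7)
t=grab_frame('top');b=crop(t,220,105,40,80,7)
cv2.imwrite('pics/s6.png',cv2.convertScaleAbs(np.hstack([a,b]),alpha=1.7))
E
```

```text
t 7.17 W [0.732  0.165  0.1086] rot [-1.80e+02  1.00e-01  2.14e+01] case mm [-138.8   -0.3  108.6] F [0.  0.3 0.7] open 0.6
```

View pics/s6.png

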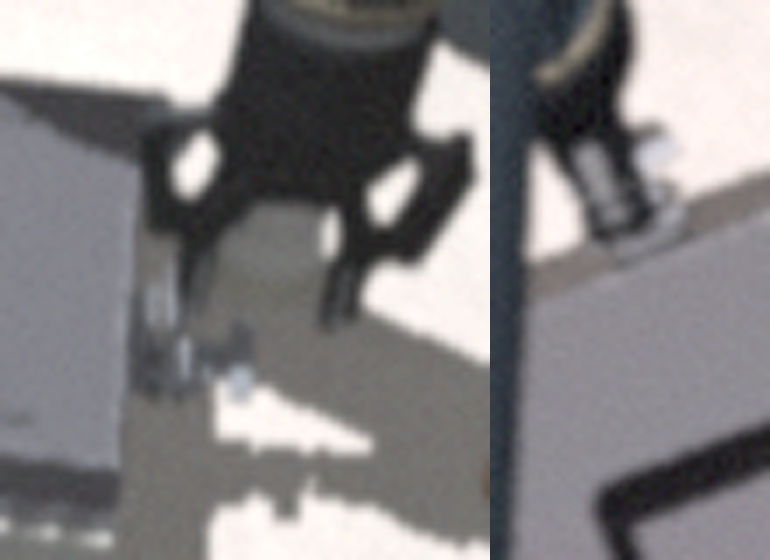

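The bail appears to be flipped towards the lid, with the bar near the lid edge at top crop (650,245). I'll lift clear and check.

servo_tool(
  targets=[
    {"dp":[0,0,-1.5],"twist":0},
    {"dp":[0,0,-3],"twist":0},
    {"dp":[0.5,0,-6],"twist":0},
    {"dp":[3,0,-8],"twist":0},
    {"dp":[6,0,-8],"twist":0},
    {"dp":[6,0,-8],"twist":0},
  ],
)

```text
clock: 7.77
tool_pos: [0.794, 0.1902, 0.1929]
ee_rot: [179.9, -0.5, 21.5]
contact_force: [-1.8, 1.1, -0.5]
opening: 0.604
```

```bash
python3 - <<'E'
from h import *
st()
f=grab_frame('side');a=crop(f,370,140,60,75,7)
t=grab_frame('top');b=crop(t,215,105,50,75,7)
cv2.imwrite('pics/s7.png',cv2.convertScaleAbs(np.hstack([a,b]),alpha=1.7))
E
```

```text
t 7.77 W [0.794  0.1902 0.1929] rot [179.9  -0.5  21.5] case mm [-205.8   -1.1  192.9] F [-1.8  1.1 -0.5] open 0.6
```

View pics/s7.png

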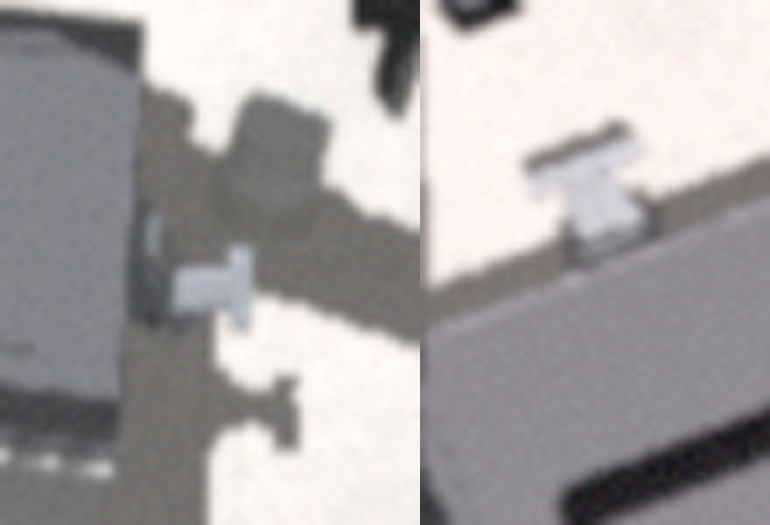

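The lever has come down some, with the tab at side crop (241,285) and top crop (585,160). The bail is over by the lid, with its bar at about (610,240) in the top crop. I'll compute the angles.

```bash
python3 - <<'E'
from h import *
S=grab_frame('side');T=grab_frame('top')
sp=lambda q:(q[0]/7+370-.4,q[1]/7+140-.4);tp=lambda q:((q[0]-420)/7+215-.4,q[1]/7+105-.4)
isp=lambda w:((w[:,0]-370+.4)*7,(w[:,1]-140+.4)*7);itp=lambda w:((w[:,0]-215+.4)*7+420,(w[:,1]-105+.4)*7)
for lv in(1.2,1.4,1.6,1.8,2.0,2.2):
    w=case2w(p,[PIV+.039*u(lv)+.005*np.array([-np.cos(lv),0,np.sin(lv)])]);print(lv,np.round(isp(proj(S,w))).T,np.round(itp(proj(T,w))).T)
for n,P in dict(seat=[-.0915,0,.102],barL=[-.0915,-.02,.102],barR=[-.0915,.02,.102],facebar=[-.0875,0,.112],lidtop=[-.085,0,.128],lidtopR=[-.085,.12,.128],bailover_lip=[-.101,0,.105]).items():
    w=case2w(p,[P]);print(n,np.round(isp(proj(S,w))).T,np.round(itp(proj(T,w))).T)
E
```

```text
1.2 [[237. 325.]] [[588. 167.]]
1.4 [[243. 313.]] [[583. 160.]]
1.6 [[246. 301.]] [[580. 156.]]
1.8 [[244. 289.]] [[579. 155.]]
2.0 [[239. 276.]] [[579. 158.]]
2.2 [[231. 265.]] [[580. 165.]]
seat [[144. 242.]] [[610. 246.]]
barL [[146. 211.]] [[565. 264.]]
barR [[143. 274.]] [[656. 228.]]
facebar [[139. 225.]] [[610. 249.]]
lidtop [[139. 198.]] [[605. 245.]]
lidtopR [[127. 401.]] [[882. 135.]]
bailover_lip [[167. 240.]] [[601. 223.]]
```

Lever is at about 1.85 and the bail is over the keeper. Before pressing, I'll check how far the gripper's knuckle sticks out past the fingertip. I'm reading its outermost edge from the earlier side picture, at crop (322,155)–(322,225).

```bash
python3 - <<'E'
from h import *
S=grab_frame('side')
def y0(q,s,o):
    c,d=ray(S,q[0]/s+o[0]-.4,q[1]/s+o[1]-.4);C=w2case(c)[0];D=w2case(c+d)[0]-C;return (1000*(C-D*C[1]/D[1])).round(1)
print('s4 TCP -203.4,192')
for q in((322,155),(322,200),(322,225),(345,232),(340,270)):print(q,y0(q,3.6,(330,80)))
print('s6 TCP -138.8,108.6')
for q in((145,150),(145,200),(155,225),(185,235),(185,300),(320,325)):print(q,y0(q,7,(370,130)))
E
```

```text
s4 TCP -203.4,192
(322, 155) [-135.6    0.   304.2]
(322, 200) [-144.5    0.   263.1]
(322, 225) [-149.6    0.   239.2]
(345, 232) [-168.2    0.   235. ]
(340, 270) [-173.     0.   196.4]
s6 TCP -138.8,108.6
(145, 150) [-76.9   0.  194.2]
(145, 200) [-81.3   0.  167. ]
(155, 225) [-87.7   0.  153.7]
(185, 235) [-101.     0.   150.2]
(185, 300) [-107.4    0.   112.5]
(320, 325) [-166.6    0.   108. ]
```

The knuckles stick out about 20 mm past the fingertip, so the final inward press needs shut fingers with the jaws turned along the case's y. Contact should also slide up the lever as it closes, so the gripper body stays above the lid. I'll plan that path now.

```bash
cat >> h.py <<'E'
def press(lv):
    r=np.interp(lv,[.15,.8],[.016,.038]); off=np.interp(lv,[1.2,1.57],[.011,.003])
    C=PIV+r*u(lv)+.007*np.array([-np.cos(lv),0,np.sin(lv)]);return C+[-off,0,0],r
E
python3 - <<'E'
from h import *
st();print(get_state()['q'].round(1))
for lv in(1.85,1.7,1.5,1.35,1.2,1.0,.8,.6,.5,.4,.3,.2,.1):
    P,r=press(lv);print(lv,'r',(1000*r).round(),'TCP x,z',(1000*P[[0,2]]).round(1),'body inner out',round(-1000*P[0]-85-42.5,1),'body bottom',round(1000*P[2]+73,1))
E
```

```text
t 8.02 W [0.7887 0.1868 0.1897] rot [180.    0.   21.3] case mm [-1.996e+02  1.000e-01  1.897e+02] F [ 0.  -1.3 -0.3] open 0.6
[-26.7  42.8  19.7  68.5 -14.   71.   14. ]
1.85 r 38.0 TCP x,z [-139.6   85.2] body inner out 12.1 body bottom 158.2
1.7 r 38.0 TCP x,z [-141.8   79.8] body inner out 14.3 body bottom 152.8
1.5 r 38.0 TCP x,z [-144.9   72.3] body inner out 17.4 body bottom 145.3
1.35 r 38.0 TCP x,z [-148.4   66.5] body inner out 20.9 body bottom 139.5
1.2 r 38.0 TCP x,z [-151.    60.8] body inner out 23.5 body bottom 133.8
1.0 r 38.0 TCP x,z [-148.8   53.4] body inner out 21.3 body bottom 126.4
0.8 r 38.0 TCP x,z [-145.1   46.5] body inner out 17.6 body bottom 119.5
0.6 r 31.0 TCP x,z [-136.4   46.2] body inner out 8.9 body bottom 119.2
0.5 r 28.0 TCP x,z [-132.5   46.9] body inner out 5.0 body bottom 119.9
0.4 r 24.0 TCP x,z [-129.    48.2] body inner out 1.5 body bottom 121.2
0.3 r 21.0 TCP x,z [-125.9   49.9] body inner out -1.6 body bottom 122.9
0.2 r 18.0 TCP x,z [-123.4   52.1] body inner out -4.1 body bottom 125.1
0.1 r 16.0 TCP x,z [-121.6   52.8] body inner out -5.9 body bottom 125.8
```

servo_tool(
  targets=[
    {"dp":[0,0,0],"twist":7},
    {"dp":[0,0,0],"twist":14},
    {"dp":[0,0,0],"twist":21},
    {"dp":[0,0,0],"twist":28},
    {"dp":[0,0,0],"twist":35},
    {"dp":[0,0,0],"twist":42},
    {"dp":[0,0,0],"twist":49},
    {"dp":[0,0,0],"twist":56},
    {"dp":[-1,0,0],"twist":63},
    {"dp":[-3,0,0],"twist":70},
    {"dp":[-5,0,0],"twist":77},
    {"dp":[-6,0,0],"twist":84},
    {"dp":[-6,0,3],"twist":90},
    {"dp":[-6,0,5],"twist":90},
    {"dp":[-6,0,7],"twist":90},
    {"dp":[-6,0,7],"twist":90},
    {"dp":[-6,0,7],"twist":90},
  ],
  claw=-1,
)

```text
clock: 9.43
tool_pos: [0.7323, 0.1654, 0.1188]
ee_rot: [179.9, 0.0, -68.6]
contact_force: [0.4, -1.7, 1.2]
opening: 0.002
```

```bash
python3 - <<'E'
from h import *
st();print(get_state()['q'].round(1))
print(dps([press(l)[0] for l in (1.95,1.85,1.7,1.6,1.5,1.4,1.3,1.2,1.15)]).tolist())
E
```

```text
t 9.43 W [0.7323 0.1654 0.1188] rot [179.9   0.  -68.6] case mm [-139.3   -0.5  118.8] F [ 0.4 -1.7  1.2] open 0.0
[-38.9  44.5  39.2  83.6 -29.9  62.7 -62.5]
[[0.05, 0.16, 3.03], [0.05, -0.03, 3.36], [0.05, -0.24, 3.9], [0.05, -0.34, 4.27], [0.05, -0.56, 4.65], [0.05, -0.8, 5.04], [0.05, -1.0, 5.42], [0.05, -1.16, 5.81], [0.05, -1.12, 6.0]]
```

servo_tool(
  targets=[
    {"dp":[0,0,1.5],"twist":0},
    {"dp":[0,0,2.6],"twist":0},
    {"dp":[0,0,3.2],"twist":0},
    {"dp":[0,-0.1,3.6],"twist":0},
    {"dp":[0,-0.3,4.0],"twist":0},
    {"dp":[0,-0.4,4.3],"twist":0},
    {"dp":[0,-0.6,4.7],"twist":0},
    {"dp":[0,-0.8,5.0],"twist":0},
    {"dp":[0,-1.0,5.4],"twist":0},
    {"dp":[0,-1.1,5.8],"twist":0},
    {"dp":[0,-1.1,5.8],"twist":0},
  ],
)

```text
clock: 10.35
tool_pos: [0.7438, 0.1698, 0.0603]
ee_rot: [180.0, 0.0, -68.6]
contact_force: [0.3, -0.8, 0.5]
opening: 0.003
```

```bash
python3 - <<'E'
from h import *
st()
f=grab_frame('side');a=crop(f,370,130,65,85,7)
t=grab_frame('top');b=crop(t,220,105,45,85,7)
for P in ([-.0932,0,.102],[-.0932,.019,.102],[-.102,0,.125],tab(1.2),tab(1.5)):
    w=case2w(p,[P]);print(((proj(S:=f,w)-[370,130]+.4)*7).round(),((proj(t,w)-[220,105]+.4)*7+[455,0]).round())
cv2.imwrite('pics/s8.png',cv2.convertScaleAbs(np.hstack([a,b]),alpha=1.7))
E
```

```text
t 10.35 W [0.7438 0.1698 0.0603] rot [180.    0.  -68.6] case mm [-151.6   -0.5   60.3] F [ 0.3 -0.8  0.5] open 0.0
[[148. 313.]] [[609. 242.]]
[[147. 343.]] [[652. 225.]]
[[177. 278.]] [[591. 208.]]
[[238. 391.]] [[587. 166.]]
[[244. 374.]] [[581. 158.]]
```

View pics/s8.png

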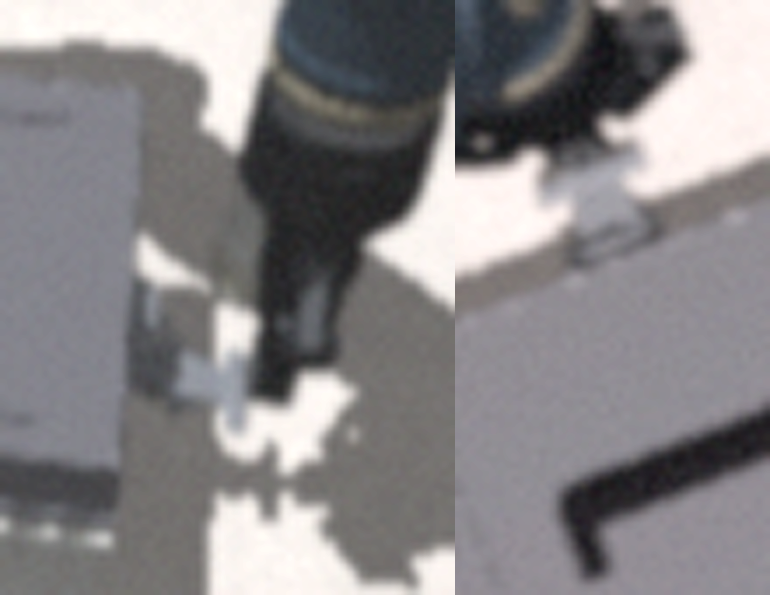

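The tab is at side crop (237,385), so the lever is at about 1.3. The bail bar lines up with the keeper seat at top crop (610,240). The finger has slipped just past the tab's end, so I'll lift, move 1 cm in, and press again.

servo_tool(
  targets=[
    {"dp":[0,0,-1.2],"twist":0},
    {"dp":[0,0,-2.2],"twist":0},
    {"dp":[0,1.0,-2.2],"twist":0},
    {"dp":[0,1.0,-1.2],"twist":0},
    {"dp":[0,1.0,-0.6],"twist":0},
    {"dp":[0,1.0,-0.1],"twist":0},
    {"dp":[0,1.0,0.2],"twist":0},
    {"dp":[0,1.0,0.2],"twist":0},
    {"dp":[0,1.0,0.2],"twist":0},
  ],
)

```text
clock: 11.2
tool_pos: [0.7345, 0.1661, 0.0587]
ee_rot: [180.0, -0.0, -68.6]
contact_force: [-0.6, 0.1, 0.4]
opening: 0.002
```

```bash
python3 - <<'E'
from h import *
st()
f=grab_frame('side');cv2.imwrite('pics/s9.png',cv2.convertScaleAbs(crop(f,370,130,65,85,7),alpha=1.7))
im=f['image'].astype(int)  # bluish-white lever pixels, coarse
m=(im[...,2]-im[...,0]>6)&(im.sum(2)>380);m[:170]=0;m[215:]=0;m[:,:385]=0;m[:,412:]=0
ys,xs=np.nonzero(m);print(len(xs),xs.min() if len(xs) else 0,xs.max() if len(xs) else 0,ys.min() if len(ys) else 0,ys.max() if len(ys) else 0)
E
```

```text
t 11.2 W [0.7345 0.1661 0.0587] rot [180.   -0.  -68.6] case mm [-141.6   -0.4   58.7] F [-0.6  0.1  0.4] open 0.0
0 0 0 0 0
```

servo_tool(
  targets=[
    {"dp":[0,0.2,0.2],"twist":0},
    {"dp":[0,0.5,0.3],"twist":0},
    {"dp":[0,0.8,0.3],"twist":0},
    {"dp":[0,1.1,0.3],"twist":0},
    {"dp":[0,1.4,0.3],"twist":0},
    {"dp":[0,1.4,0.3],"twist":0},
  ],
)

```text
clock: 11.75
tool_pos: [0.7222, 0.1612, 0.0573]
ee_rot: [-179.8, -0.0, -68.6]
contact_force: [5.6, 1.5, 2.6]
opening: -0.0
```

```bash
python3 - <<'E'
from h import *
st()
E
```

```text
t 11.75 W [0.7222 0.1612 0.0573] rot [-179.8   -0.   -68.6] case mm [-128.4   -0.3   57.3] F [5.6 1.5 2.6] open -0.0
```

There's now 6 N of resistance, so the bail is hooked and under tension. I'll keep pushing.

servo_tool(
  targets=[
    {"dp":[0,0.3,0.1],"twist":0},
    {"dp":[0,0.6,0.1],"twist":0},
    {"dp":[0,0.8,0.1],"twist":0},
    {"dp":[0,1.0,0.1],"twist":0},
    {"dp":[0,1.0,0.1],"twist":0},
  ],
)

```text
clock: 12.17
tool_pos: [0.7108, 0.157, 0.0549]
ee_rot: [179.9, 0.0, -68.6]
contact_force: [1.7, 0.9, 0.5]
opening: 0.003
```

```bash
python3 - <<'E'
from h import *
st()
E
```

```text
t 12.17 W [0.7108 0.157  0.0549] rot [179.9   0.  -68.6] case mm [-116.3   -0.5   54.9] F [1.7 0.9 0.5] open 0.0
```

servo_tool(
  targets=[
    {"dp":[0,0.2,0],"twist":0},
    {"dp":[0,0.3,0],"twist":0},
    {"dp":[0,0.3,0],"twist":0},
  ],
)

```text
clock: 12.42
tool_pos: [0.7108, 0.157, 0.0551]
ee_rot: [-179.8, -0.0, -68.6]
contact_force: [8.0, 1.7, -3.5]
opening: -0.003
```

servo_tool(
  targets=[
    {"dp":[0,-1.5,0],"twist":0},
    {"dp":[0,-4,0],"twist":0},
    {"dp":[0,-7,0],"twist":0},
    {"dp":[0,-7,-4],"twist":0},
    {"dp":[0,-7,-8],"twist":0},
    {"dp":[0,-7,-12],"twist":0},
    {"dp":[4,-9,-14],"twist":0},
    {"dp":[4,-9,-14],"twist":0},
  ],
)

```text
clock: 13.08
tool_pos: [0.8106, 0.1461, 0.2007]
ee_rot: [-179.7, -0.4, -68.8]
contact_force: [-1.0, -2.9, 1.2]
opening: 0.001
```

```bash
python3 - <<'E'
from h import *
st()
f=grab_frame('side');a=crop(f,365,130,60,80,7)
t=grab_frame('top');b=crop(t,220,105,50,80,7)
for P in ([-.0932,0,.102],tab(0),tab(.3),tab(1.0)):
    w=case2w(p,[P]);print(((proj(f,w)-[365,130]+.4)*7).round(),((proj(t,w)-[220,105]+.4)*7+[420,0]).round())
cv2.imwrite('pics/s10.png',cv2.convertScaleAbs(np.hstack([a,b]),alpha=1.9))
E
```

```text
t 13.08 W [0.8106 0.1461 0.2007] rot [-179.7   -0.4  -68.8] case mm [-205.2   46.   200.7] F [-1.  -2.9  1.2] open 0.0
[[183. 313.]] [[574. 242.]]
[[192. 428.]] [[590. 250.]]
[[218. 426.]] [[579. 225.]]
[[265. 402.]] [[557. 176.]]
```

View pics/s10.png

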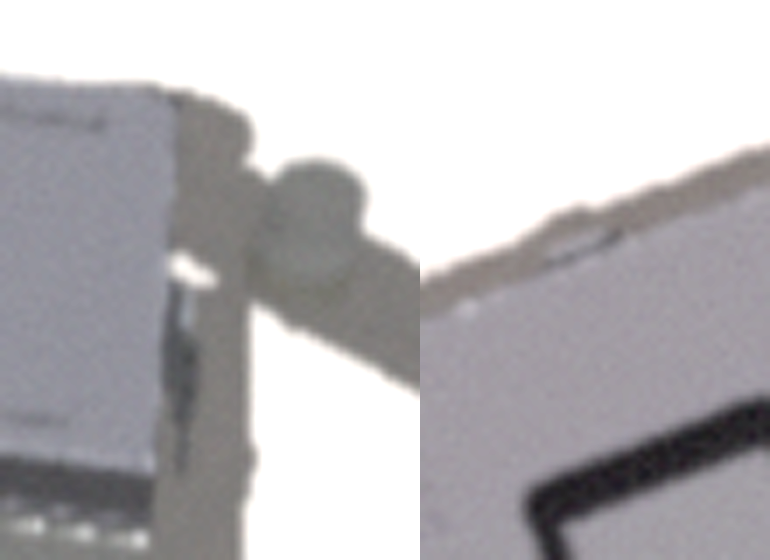

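The lever lies flat, with its tab at the predicted latched spot (side crop ≈(185,430), nothing sticking out in the top view). The bail bar is in the keeper and the jar hasn't moved. I'll let the arm settle and hand in.

servo_tool(
  targets=[
    {"dp":[0,0,0],"twist":0},
    {"dp":[0,0,0],"twist":0},
    {"dp":[0,0,0],"twist":0},
    {"dp":[0,0,0],"twist":0},
    {"dp":[0,0,0],"twist":0},
    {"dp":[0,0,0],"twist":0},
  ],
)

```text
clock: 13.68
tool_pos: [0.8072, 0.1523, 0.1949]
ee_rot: [180.0, 0.0, -68.6]
contact_force: [0.0, -0.2, 0.6]
opening: 0.005
```

```bash
python3 - <<'E'
from h import *
st(); print(job.close_job())
E
```

```text
t 13.68 W [0.8072 0.1523 0.1949] rot [180.    0.  -68.6] case mm [-204.3   39.   194.9] F [ 0.  -0.2  0.6] open 0.0
the job is handed in; nothing more can be done
None
```

The transport case is shut and latched, and I handed the job in at 13.7 s with the robot touching nothing. I swung the lid onto its seal, flipped the bail over behind the keeper, then pressed the lever down and in until it snapped over centre.

**Last checks:**
- **Snap:** resistance rose to about 6 N, dropped to about 2 N past dead centre, then rose to 8 N against the stop.
- **After backing off:** the last picture shows the lever lying flat at its latched position and the bail bar at the keeper. The small jar by the case looks unmoved.
- **Not measured:** I took the clamped lid and the hooked bail from the forces and pictures, and did not measure the lid angle. I did not check the other bench items individually, but no move went near them.

**What went wrong on the way:**
- The first bail sweep passed over the bar, so I repeated it lower.
- That second sweep also lowered the lever from about 2.2 to about 1.85 rad. The bail still ended up over the keeper.
- The first lever press slid off the tab's end at about 1.3 rad, so I moved the finger further in and pressed again.

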